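# Level the pouring shelf with a spirit level

### The job

Get the pouring shelf ready for casting ornaments: clear it by nesting the cup that stands on it into the matching cup on the bench, then lay the spirit level lengthways on the middle of the shelf, in line with the knob of the screw foot, and let go of it. Turn the knob until the bubble sits between the two lines, then press down on top of the level with the fingers, firmly but not hard, so that it bears flat on the shelf with the bubble still between the lines. Finish while still pressing: do not let go of the level at the end, and leave the red jar, the tumbler and the mould where they are.

Things in the scene. Friction and masses are not known exactly. Their poses are not given: they have to be found in the camera images.
- cup_a_mid (a point): The blue plastic mixing cup that stands upright on the shelf at the start; the point is its centre, half-way up (41 mm above its underside and 41 mm below its rim). Round, 82 mm high, 50 g: a tapering body (outer diameter 38 mm at the base, 54 mm at 52 mm up), then a straight stacking collar of 64 mm outer diameter from 52 mm up to the rim; walls 2 to 2.5 mm. Its z axis points up through the mouth. It can be gripped from above across the collar.
- cup_b_mid (a point): The matching cup, of the same shape and size, standing upright and empty on the bench; the point is its centre, half-way up. When the other cup is nested in it, that cup's collar rests on this cup's rim, its centre 30 mm above this one's, with about 1 mm of play all round.
- level_mid (a point): The yellow spirit level with black ends, a box 160 mm long, 24 mm wide and 42 mm high, 260 g, standing on the bench on its long 24 mm wide underside; the point is its centre, half-way up (21 mm above the underside). Its x axis runs along its length, z up. The green vial lies along the length in the middle of the top face, in a window 52 mm long; the top is solid to press on, over the window as well. It can be gripped across the 24 mm width.
- bubble (a joint): Where the bubble is in the level's vial, in m along the level's own x axis from the middle (limits +-0.017). The near-white bubble is about 13 mm long; the two black lines stand 9.5 mm either side of the middle, and the bubble counts as between the lines within 3 mm of the middle. It moves towards the higher end, 1.0 mm for each milliradian of slope, and takes about 1 s to settle.
- shelf_mid (a point): The middle of the white pouring shelf's top surface, about 60 mm above the bench. The board is 160 mm wide (x) and 240 mm long (y); its y axis points along the shelf to the screw foot, z up. The shelf does not slide on the bench. Two fixed feet carry its other (-y) end; the screw foot's knob stands 175 mm from this point in +y.
- foot_knob (a point): The black fluted round knob on top of the screw foot, 40 mm in diameter and 22 mm high; the point is its centre, 105 mm above the bench. It turns about a vertical axis, with nothing within 50 mm round it or 25 mm below it, and can be gripped across its diameter at any yaw. The knob does not rise or sink: the shelf climbs on the thread.
- foot (a joint): Angle of the screw foot in rad; it grows as the knob turns clockwise seen from above, which raises that end of the shelf (6 mm a turn, 3.5 milliradians of shelf slope for each radian of turn). It stays where it is left (about 0.06 N m of friction) and has several turns of travel either way. The value at which the shelf is level differs each time; at the start the screw-foot end is always too low.
- shelf: The whole pouring shelf with its feet; the origin lies on the bench 10 mm in +y from below the middle of the board, axes as those of the shelf.
- jar: Bystander: a red jar with a brass cap, 56 mm in diameter and 50 mm high, standing on the bench; origin at the centre of its underside.
- tumbler: Bystander: a turquoise drinking tumbler with a white lid and a side handle, 82 mm in diameter and 158 mm high; origin at the centre of its underside.
- mould: Bystander: a flat pink casting mould with round cavities, 90 x 150 x 14 mm, lying on the bench; origin at the centre of its underside.
Mind the look-alikes: they are no part of the job. There is more than one size of the part that bears level_mid; the job needs the middle-sized. What is shaped like the part that bears cup_a_mid but turquoise is not meant.

How it is judged:
By the outcome, as a careful person would: the job done as asked, in the order asked, and still so for the second after the job is handed in, while the arm keeps its last pose, push and grip.
It also fails if it takes over 72 s, if anything falls off the work surface, if the arm or the gripper's body presses on something with over 40 N, if the wrist force passes 120 N, or if a joint passes its speed limit or range.

### The arm

A 7-joint arm with a two-finger parallel gripper is mounted at the origin on the work surface. World frame = base frame: x ahead of the robot, y to its left, z up, the work surface at z = 0. Lengths are in m, angles in rad, forces in N, time in s.
With the tool pointing down it reaches from about 0.425 to 0.975 m from the base axis. Payload 16.7 kg.
Tool frame: the origin (TCP) lies at the very end of the fingers, on their centre line; the grasp point (between the pads) lies 19 mm behind it; z points along the fingers, y is the line along which they close (so a half turn about z gives the same grasp; the last joint's range is limited). The gripper opens to 85 mm and grips with 20 to 120 N. Pads are 22 mm wide; open, the fingers measure 114 mm over their backs; the gripper's body (76 mm by 85 mm) begins 54 mm behind the grasp point. The pads swing forward as they close: fully open they stand 13 mm farther back than shut.
Start: joints at [-1.252, 0.426, 0.074, 1.606, -0.034, 1.111, -0.067], TCP at [0.305, 0.602, 0.231] pointing down, gripper open.
Joint ranges: [-2.85, 2.85], [-0.5, 2.14], [-1.23, 1.37], [0.21, 2.46], [-1.02, 4.16], [0.16, 2.05], [-2.73, 2.73]. Speed limits (rad/s): [1.89, 1.89, 2.39, 2.39, 3.01, 3.01, 3.01].

### API

Orientations are given as a rotation vector (axis times angle).
In Python, from cell import telemetry, grab_frame, camera_info, job gives the robot as it stands.
- The arm moves only by the tool move_arm, never from a script. Its argument "deltas" is a list of rows, each an object with "claw": the opening, from 0 (shut) to 1 (fully open); "dp": the shift along the world's x, y, z in mm, a list of three; "rotation": the turn, a rotation vector about the world's x, y, z in rad, a list of three. A call has exactly 10 rows; each row is the pose to reach, as a shift and turn from the pose commanded when the call began; what a row does not reach only later rows make up. A row lasts 1/12 s, in which the tool goes at most 41.7 mm and 7.16 degrees, less where a joint would pass 70% of its speed; a pose out of reach is approached as far as the arm can. A call with a gripper value outside its range is refused whole. The fingers move at their own pace and stop on an object; "force" is the grip in N (left out, the last holds). Time passes only in rows, so rows that repeat a pose let the fingers close, or fill a call up. It gives the time, the measured TCP pose, the force, the opening and the grip force at its end, in the units of the state.
- telemetry.get_state(): the state, without advancing time (a new reading comes with each control period).
- grab_frame(name): name is "scene" or "side" or "wrist"; returns the picture (480x640x3 uint8, blue, green, red); there is no depth.
- camera_info(name): a dict with "fx", "fy", "cx", "cy" (pixels), "k1" (the pictures are not rectified: a ray, as slopes to the right and down, at radius r is drawn at 1 + k1 r^2 times it, then the intrinsics apply), "extrinsics" (4x4, takes a point from camera to world coordinates); the wrist camera has in their place "hand_eye" (4x4, takes a point from camera to tool coordinates, whose origin is the TCP and whose axes are the flange's). Camera axes: x right, y down, z forward; pixel columns grow to the right and rows downward; lengths in m; the calibration is good to about 2 mm. A picture is of the moment at which its call begins: read the wrist's pose just before it. camera_info takes no time and is no camera call.
- job.close_job(): hands the job in; it is judged then, once.
The state is a dict: "clock": time; "joints": joint angles; "joint_velocities": joint speeds; "effort": joint torques, N m; "tool_pos": TCP position; "tcp_rot": TCP orientation; "force": force on the tool from outside, world axes, zero at the start; "torque": the same for the moment, N m; "opening": opening from 0.0 (shut) to 1.0 (fully open); "gripper_force": force on a finger pad.
Only numpy, scipy, OpenCV 4.12 (cv2) and the standard library are available. Lean on these libraries where they do the work, as an engineer would, in place of code of your own. Each camera call takes 0.05 s, during which the arm holds its last target. There are 200 camera calls.

## Working session

There is one attempt and no reset: what is moved stays moved. The work goes in short steps, Python scripts to look and compute and a tool call to move; the robot and the scene stay as the last step left them, time stands still between calls to the robot, and variables do not carry over. Pictures are saved under pics/ and viewed, at most 10 in all, crops included, and the job is handed in when it is done.

Besides the shell and the picture viewer there is one more tool, called after "Emit:" in YAML: its name, and indented under it one key for each argument. move_arm: Moves the arm, as the interface text tells. Its arguments: {"type":"object","properties":{"deltas":{"type":"array"},"force":{"type":"number"}},"required":["deltas"]}

```bash
mkdir -p pics; cat > h.py <<'E'
import numpy as np, cv2
from cell import telemetry, grab_frame, camera_info, job
from scipy.spatial.transform import Rotation as R
def ray(name,u,v,st=None):
    c=camera_info(name); x=(u-c['cx'])/c['fx']; y=(v-c['cy'])/c['fy']
    a,b=x,y
    for _ in range(20):
        s=1+c['k1']*(a*a+b*b); a,b=x/s,y/s
    if 'hand_eye' in c:
        T=np.eye(4);T[:3,:3]=R.from_rotvec(st['tcp_rot']).as_matrix();T[:3,3]=st['tool_pos'];T=T@np.array(c['hand_eye'])
    else: T=np.array(c['extrinsics'])
    return T[:3,3],T[:3,:3]@np.array([a,b,1.])
def at(name,u,v,z,st=None):
    o,d=ray(name,u,v,st); return o+d*(z-o[2])/d[2]
def proj(name,p,st=None):
    c=camera_info(name)
    if 'hand_eye' in c:
        T=np.eye(4);T[:3,:3]=R.from_rotvec(st['tcp_rot']).as_matrix();T[:3,3]=st['tool_pos'];T=T@np.array(c['hand_eye'])
    else: T=np.array(c['extrinsics'])
    q=np.linalg.inv(T)@np.append(p,1); a,b=q[:2]/q[2]; s=1+c['k1']*(a*a+b*b)
    return np.array([c['fx']*a*s+c['cx'],c['fy']*b*s+c['cy']])
E
python3 - <<'E'
from h import *
st=telemetry.get_state(); print(st)
for n in("scene","side"):
    cv2.imwrite(f"pics/{n}0.png",grab_frame(n)); c=camera_info(n); print(n,c)
print(camera_info("wrist"))
E
```

```text
{'clock': 0.0, 'joints': array([-1.25148808,  0.42670746,  0.07383458,  1.60660735, -0.0341046 ,
        1.11079068, -0.06709618]), 'joint_velocities': array([ 1.42236200e-03, -1.92441329e-04, -2.49078488e-04, -6.05282394e-05,
        1.34361199e-03,  5.53653420e-04,  1.01035063e-03]), 'effort': array([-1.85772900e-03, -9.49822783e+01,  3.75983968e+00, -4.63531637e+01,
        1.91316922e-02,  1.00604387e-02, -2.80511529e-06]), 'tool_pos': array([0.30481335, 0.60180421, 0.23062632]), 'tcp_rot': array([-7.29650583e-01, -3.05546629e+00,  1.94117025e-03]), 'force': array([ 0.49764755,  0.16075819, -0.45328141]), 'torque': array([-0.02947121,  0.00139965,  0.02971171]), 'gripper_force': 0.0, 'opening': 0.996924219989658}
scene {'fx': 518.1474463237577, 'fy': 518.1474463237577, 'cx': 316.4571903207901, 'cy': 241.2762687277721, 'k1': -0.027389420785524476, 'extrinsics': array([[ 0.76069251,  0.56705087, -0.31591173,  1.01068283],
       [ 0.64909409, -0.66085119,  0.37676593, -0.52389849],
       [ 0.0048748 , -0.49165945, -0.87077392,  1.44929779],
       [ 0.        ,  0.        ,  0.   
[... 202 characters left out ...]
5,  0.09365667,  0.38802671],
       [-0.1058114 , -0.53900821,  0.83562797, -1.1313289 ],
       [ 0.00869902, -0.84081508, -0.54125256,  0.85124868],
       [ 0.        ,  0.        ,  0.        ,  1.        ]])}
{'fx': 351.04280628042636, 'fy': 351.04280628042636, 'cx': 316.2971474942211, 'cy': 235.80787161004775, 'k1': -0.06688346501786144, 'hand_eye': array([[ 1.95677905e-04, -9.55827664e-01, -2.93927607e-01,
         7.43180012e-02],
       [ 9.99999761e-01,  3.82048603e-04, -5.76654800e-04,
        -3.80793461e-04],
       [ 6.63477242e-04, -2.93927423e-01,  9.55827510e-01,
        -1.41574420e-01],
       [ 0.00000000e+00,  0.00000000e+00,  0.00000000e+00,
         1.00000000e+00]])}
```

View pics/scene0.png

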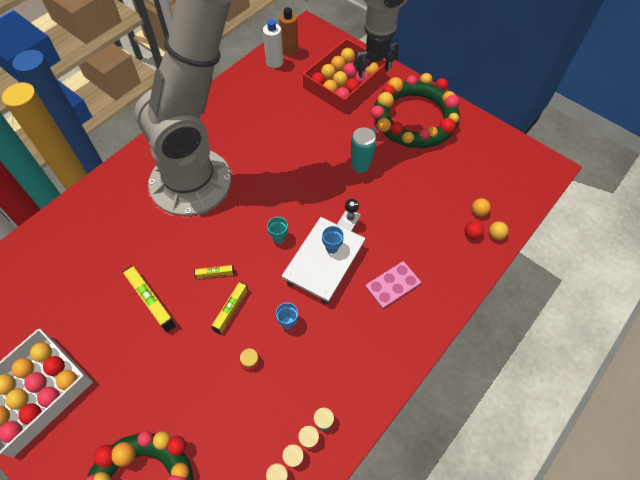

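View pics/side0.png

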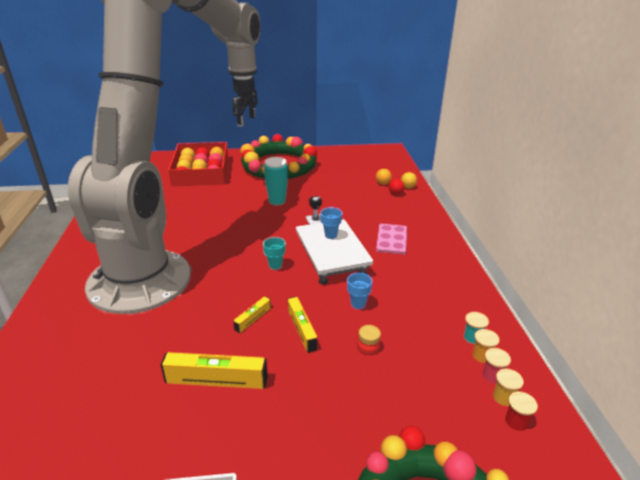

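The scene view shows the blue cup on the shelf at about (333,238) and the matching blue cup at (287,316). The middle-sized level is at (230,308), the knob at (351,207), and the shelf's middle near (323,260). I'll enlarge that area.

```bash
python3 - <<'E'
from h import *
im=cv2.imread("pics/scene0.png")[190:335,205:375]
im=cv2.resize(im,None,fx=4,fy=4,interpolation=cv2.INTER_CUBIC)
cv2.imwrite("pics/crop1.png",im)
for n,uv,z in [("scene",(333,234),.142),("side",(331,213),.142),("scene",(287,310),.082),("side",(360,281),.082),("scene",(230,308),.035),("side",(302,322),.03),("scene",(351,205),.116),("side",(316,200),.116)]:
    print(n,uv,at(n,*uv,z).round(3))
E
```

```text
scene (333, 234) [0.557 0.092 0.142]
side (331, 213) [0.557 0.084 0.142]
scene (287, 310) [ 0.596 -0.156  0.082]
side (360, 281) [ 0.602 -0.167  0.082]
scene (230, 308) [ 0.451 -0.247  0.035]
side (302, 322) [ 0.445 -0.249  0.03 ]
scene (351, 205) [0.524 0.22  0.116]
side (316, 200) [0.525 0.215 0.116]
```

View pics/crop1.png

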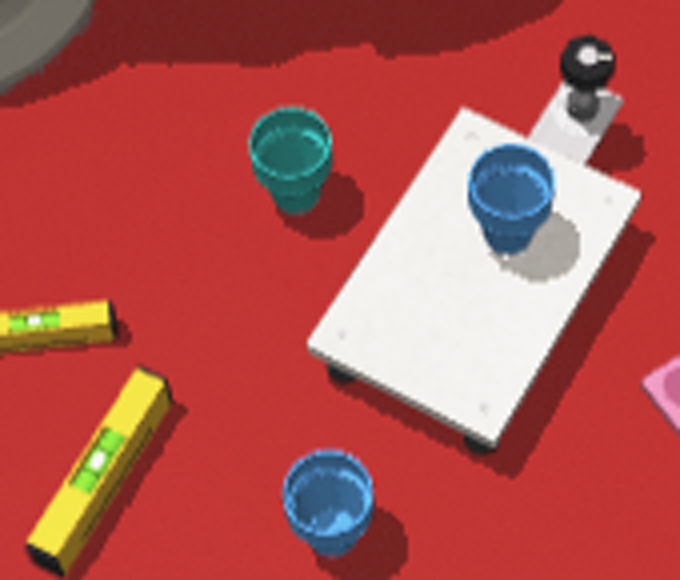

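The enlarged crop shows cup A's rim centre at (333,235.7), cup B's at (287.2,313.3), the level's vial at (229.3,305) and the knob top at (352,204). The shelf's four corners are also visible.

```bash
python3 - <<'E'
from h import *
g=lambda x,y,z:at("scene",205+x/4,190+y/4,z)
print("A",g(512,183,.142),"B",g(329,493,.082))
C=[g(463,107,.059),g(640,193,.059),g(493,440,.06),g(310,345,.06)]
for c in C: print(c.round(4))
m=np.mean(C,0); d=(C[0]+C[1]-C[2]-C[3])/2; print("shelf",m.round(4),np.linalg.norm(d),"yaw",np.degrees(np.arctan2(d[1],d[0])))
k=g(588,57,.116); print("knob",k, k-m, np.linalg.norm((k-m)[:2]), np.degrees(np.arctan2(*(k-m)[1::-1])))
a,b=g(152,378,.042),g(42,553,.042); print("lev",g(97,460,.042),a,b,np.linalg.norm(a-b),np.degrees(np.arctan2(*(a-b)[1::-1])))
# tool axes now
st=telemetry.get_state();print(R.from_rotvec(st['tcp_rot']).as_matrix().round(3))
# wider side
import cv2
for n in ("scene",):
    im=cv2.imread("pics/scene0.png"); hsv=cv2.cvtColor(im,cv2.COLOR_BGR2HSV)
    mk=cv2.inRange(hsv,(22,120,120),(33,255,255)); nn,l,s,c=cv2.connectedComponentsWithStats(mk)
    print([(s[i],c[i].round(1)) for i in range(1,nn) if 100<s[i,4] and abs(c[i][0]-215)<90 and abs(c[i][1]-290)<60])
E
```

```text
A [0.56099698 0.08722707 0.142     ] B [ 0.60313328 -0.16248875  0.082     ]
[0.4587 0.1543 0.059 ]
[0.6133 0.1836 0.059 ]
[ 0.6593 -0.0491  0.06  ]
[ 0.5075 -0.079   0.06  ]
shelf [0.5597 0.0525 0.0595] 0.23779493663746465 yaw 101.50244205998099
knob [0.52504144 0.22398292 0.116     ] [-0.03467367  0.17149795  0.0565    ] 0.1749680269556667 101.43005075012736
lev [ 0.44562178 -0.24305584  0.042     ] [ 0.43004052 -0.16994621  0.042     ] [ 0.46651998 -0.31903438  0.042     ] 0.15348626450369324 103.74920519043253
[[-0.892  0.452 -0.   ]
 [ 0.452  0.892 -0.001]
 [-0.    -0.001 -1.   ]]
[(array([124, 267,  46,  58, 577], dtype=int32), array([146.9, 295.4])), (array([195, 266,  37,   9, 144], dtype=int32), array([213. , 270.3])), (array([212, 282,  34,  48, 348], dtype=int32), array([228.8, 306.4]))]
```

Emit:
move_arm:
  deltas:
    - {"claw": 1,"dp": [256,-515,10],"rotation": [0,0,-0.12]}
    - {"claw": 1,"dp": [256,-515,10],"rotation": [0,0,-0.24]}
    - {"claw": 1,"dp": [256,-515,10],"rotation": [0,0,-0.36]}
    - {"claw": 1,"dp": [256,-515,10],"rotation": [0,0,-0.48]}
    - {"claw": 1,"dp": [256,-515,10],"rotation": [0,0,-0.6]}
    - {"claw": 1,"dp": [256,-515,10],"rotation": [0,0,-0.72]}
    - {"claw": 1,"dp": [256,-515,10],"rotation": [0,0,-0.84]}
    - {"claw": 1,"dp": [256,-515,10],"rotation": [0,0,-0.9]}
    - {"claw": 1,"dp": [256,-515,10],"rotation": [0,0,-0.9]}
    - {"claw": 1,"dp": [256,-515,10],"rotation": [0,0,-0.9]}
  force: 25

```text
clock: 0.93
tool_pos: [0.4907, 0.2271, 0.2386]
tcp_rot: [-1.986, -2.434, -0.0]
force: [1.6, 0.7, -0.5]
opening: 0.998
gripper_force: 0.0
```

Emit:
move_arm:
  deltas:
    - {"claw": 1,"dp": [68,-136,0],"rotation": [0,0,0]}
    - {"claw": 1,"dp": [68,-136,0],"rotation": [0,0,0]}
    - {"claw": 1,"dp": [68,-136,0],"rotation": [0,0,0]}
    - {"claw": 1,"dp": [68,-136,0],"rotation": [0,0,0]}
    - {"claw": 1,"dp": [68,-136,0],"rotation": [0,0,0]}
    - {"claw": 1,"dp": [68,-136,0],"rotation": [0,0,0]}
    - {"claw": 1,"dp": [68,-136,0],"rotation": [0,0,0]}
    - {"claw": 1,"dp": [68,-136,0],"rotation": [0,0,0]}
    - {"claw": 1,"dp": [68,-136,0],"rotation": [0,0,0]}
    - {"claw": 1,"dp": [68,-136,0],"rotation": [0,0,0]}

```text
clock: 1.77
tool_pos: [0.5581, 0.0941, 0.2385]
tcp_rot: [-1.984, -2.435, -0.0]
force: [0.4, -0.6, -0.2]
opening: 0.996
gripper_force: 0.0
```

```bash
python3 - <<'E'
from h import *
st=telemetry.get_state(); print(st['tool_pos'],st['tcp_rot'])
im=grab_frame("wrist"); cv2.imwrite("pics/w1.png",im)
hsv=cv2.cvtColor(im,cv2.COLOR_BGR2HSV); mk=cv2.inRange(hsv,(100,100,60),(115,255,255))
nn,l,s,c=cv2.connectedComponentsWithStats(mk)
print([(s[i].tolist(),c[i].round(1)) for i in range(1,nn) if s[i,4]>300])
print(proj("wrist",[.561,.087,.142],st),proj("wrist",[.5597,.0525,.0595],st))
E
```

```text
[0.55812418 0.09408735 0.23853057] [-1.98402733e+00 -2.43548841e+00 -8.35868406e-05]
[([270, 193, 86, 88, 5929], array([312.2, 237. ])), ([292, 382, 33, 27, 667], array([308.3, 395.8]))]
[317.94641204 247.09658352] [309.0432893 252.1655552]
```

View pics/w1.png

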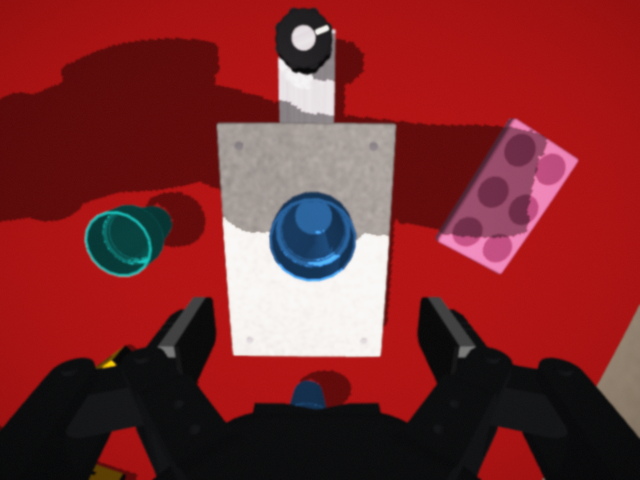

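The wrist view shows cup A's rim as a circle at (312.5,237) centred over the shelf. The knob is at (303,38) with a white pointer.

```bash
python3 - <<'E'
from h import *
st=dict(tool_pos=np.array([0.55812418,0.09408735,0.23853057]),tcp_rot=[-1.98402733e+00,-2.43548841e+00,-8.35868406e-05])
w=lambda u,v,z:at("wrist",u,v,z,st)
print("A",w(312.5,236.8,.142), w(270,237,.142)-w(355,237,.142))
C=[w(*p) for p in [(218,124,.059),(396,124,.059),(381,356,.06),(233,355,.06)]]
m=np.mean(C,0);d=(C[0]+C[1]-C[2]-C[3])/2;print("shelf",m,np.linalg.norm(d),np.degrees(np.arctan2(d[1],d[0])))
print("knob",w(303,38,.116))
E
```

```text
A [0.55563631 0.09378419 0.142     ] [-0.05919923 -0.0122436   0.        ]
shelf [0.55750302 0.05259008 0.0595    ] 0.2379112366343632 101.24236603258308
knob [0.52218469 0.22398467 0.116     ]
```

Emit:
move_arm:
  deltas:
    - {"claw": 1,"dp": [0,-3,-40],"rotation": [0,0,0]}
    - {"claw": 1,"dp": [0,-3,-80],"rotation": [0,0,0]}
    - {"claw": 1,"dp": [0,-3,-110],"rotation": [0,0,0]}
    - {"claw": 1,"dp": [0,-3,-132],"rotation": [0,0,0]}
    - {"claw": 1,"dp": [0,-3,-132],"rotation": [0,0,0]}
    - {"claw": 0.4,"dp": [0,-3,-132],"rotation": [0,0,0]}
    - {"claw": 0.4,"dp": [0,-3,-132],"rotation": [0,0,0]}
    - {"claw": 0.4,"dp": [0,-3,-132],"rotation": [0,0,0]}
    - {"claw": 0.4,"dp": [0,-3,-132],"rotation": [0,0,0]}
    - {"claw": 0.4,"dp": [0,-3,-132],"rotation": [0,0,0]}
  force: 25

```text
clock: 2.65
tool_pos: [0.5593, 0.0905, 0.1079]
tcp_rot: [1.985, 2.433, 0.004]
force: [-0.4, -0.2, 7.4]
opening: 0.75
gripper_force: 27.9
```

```bash
python3 - <<'E'
from h import *
st=telemetry.get_state(); print(st['tool_pos'],st['opening'],st['gripper_force'],st['force'])
a=grab_frame("side")[130:290,230:430]; b=grab_frame("wrist")
a=cv2.resize(a,(400,320),interpolation=cv2.INTER_CUBIC); b=cv2.resize(b,(400,300))
o=np.zeros((320,800,3),np.uint8); o[:,:400]=a; o[:300,400:]=b; cv2.imwrite("pics/g1.png",o)
E
```

```text
[0.55931422 0.09045303 0.10793754] 0.7499968300730957 27.936038879997795 [-0.42773104 -0.20977498  7.39619749]
```

View pics/g1.png

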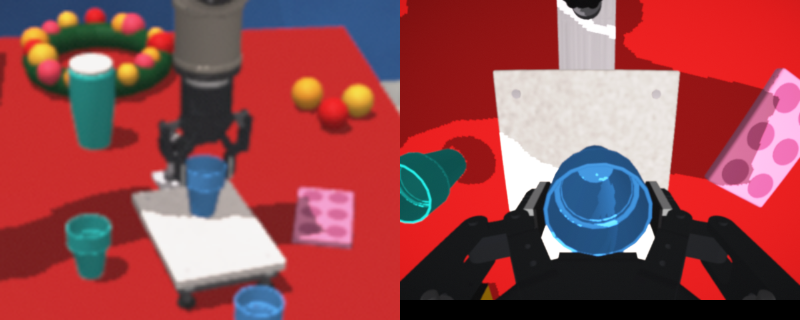

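Cup A is gripped at opening 0.75 (64 mm), with the fingertips around the middle of the collar. I'll lift it and look at cup B and the level from just beyond cup B.

Emit:
move_arm:
  deltas:
    - {"claw": 0.4,"dp": [0,0,40],"rotation": [0,0,0]}
    - {"claw": 0.4,"dp": [0,0,80],"rotation": [0,0,0]}
    - {"claw": 0.4,"dp": [4,-20,115],"rotation": [0,0,0]}
    - {"claw": 0.4,"dp": [10,-50,142],"rotation": [0,0,0]}
    - {"claw": 0.4,"dp": [17,-90,142],"rotation": [0,0,0]}
    - {"claw": 0.4,"dp": [24,-130,142],"rotation": [0,0,0]}
    - {"claw": 0.4,"dp": [31,-170,142],"rotation": [0,0,0]}
    - {"claw": 0.4,"dp": [38,-210,142],"rotation": [0,0,0]}
    - {"claw": 0.4,"dp": [45,-250,142],"rotation": [0,0,0]}
    - {"claw": 0.4,"dp": [52,-290,142],"rotation": [0,0,0]}

```text
clock: 3.58
tool_pos: [0.6104, -0.2018, 0.2492]
tcp_rot: [1.985, 2.434, 0.001]
force: [0.9, 0.2, -0.4]
opening: 0.758
gripper_force: 29.0
```

Emit:
move_arm:
  deltas:
    - {"claw": 0.4,"dp": [8,-40,0],"rotation": [0,0,0]}
    - {"claw": 0.4,"dp": [8,-40,0],"rotation": [0,0,0]}
    - {"claw": 0.4,"dp": [8,-40,0],"rotation": [0,0,0]}
    - {"claw": 0.4,"dp": [8,-40,0],"rotation": [0,0,0]}
    - {"claw": 0.4,"dp": [8,-40,0],"rotation": [0,0,0]}
    - {"claw": 0.4,"dp": [8,-40,0],"rotation": [0,0,0]}
    - {"claw": 0.4,"dp": [8,-40,0],"rotation": [0,0,0]}
    - {"claw": 0.4,"dp": [8,-40,0],"rotation": [0,0,0]}
    - {"claw": 0.4,"dp": [8,-40,0],"rotation": [0,0,0]}
    - {"claw": 0.4,"dp": [8,-40,0],"rotation": [0,0,0]}

```text
clock: 4.42
tool_pos: [0.6185, -0.2396, 0.2486]
tcp_rot: [-1.986, -2.435, -0.0]
force: [0.4, -0.2, -1.8]
opening: 0.757
gripper_force: 29.0
```

```bash
python3 - <<'E'
from h import *
st=telemetry.get_state(); np.save("w2.npy",np.r_[st['tool_pos'],st['tcp_rot']]); print(st['tool_pos'],st['tcp_rot'],st['opening'],st['gripper_force'])
im=grab_frame("wrist"); cv2.imwrite("pics/w2.png",im)
print("pred B",proj("wrist",[.603,-.1625,.082],st),"lev",proj("wrist",[.4456,-.243,.042],st))
hsv=cv2.cvtColor(im,cv2.COLOR_BGR2HSV)
for n,lo,hi in (("blue",(100,100,60),(115,255,255)),("yel",(22,120,100),(33,255,255)),("grn",(40,120,100),(75,255,255))):
    nn,l,s,c=cv2.connectedComponentsWithStats(cv2.inRange(hsv,lo,hi))
    print(n,[(s[i].tolist(),c[i].round(1)) for i in range(1,nn) if s[i,4]>60])
E
```

```text
[ 0.61849592 -0.23956763  0.2486263 ] [-1.98561660e+00 -2.43451679e+00 -1.78132531e-04] 0.7573824511961713 28.97189591982169
pred B [316.44938824 123.04670649] lev [146.46948964 174.39129875]
blue [([279, 86, 71, 72, 2582], array([308. , 120.8])), ([228, 234, 177, 177, 21948], array([317.6, 325.4]))]
yel [([0, 57, 82, 86, 1800], array([41. , 98.9])), ([120, 93, 50, 155, 3506], array([144.8, 168.6])), ([0, 268, 50, 46, 1431], array([ 23.9, 291.1]))]
grn []
```

View pics/w2.png

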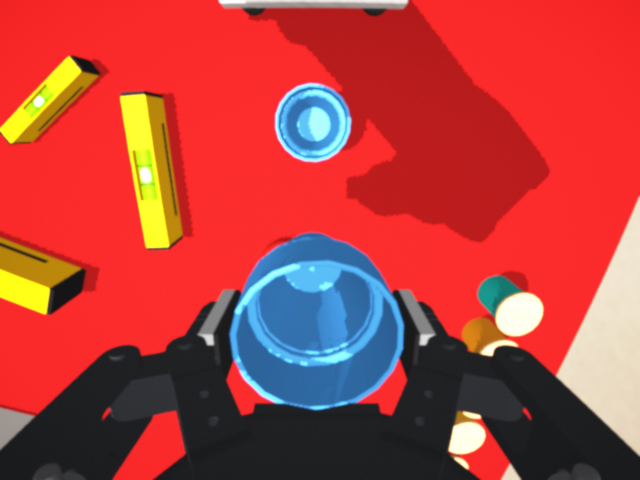

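The wrist view shows cup B's rim centred at (313,122), spanning x 275–352 and y 83–161. The held cup A's rim is centred at (317.5,335) and is 173 px wide. The middle level's vial is at (146,175), with its left top edge running (121,96) to (147,247).

```bash
python3 - <<'E'
from h import *
v=np.load("w2.npy"); st=dict(tool_pos=v[:3],tcp_rot=v[3:])
w=lambda u,v,z:at("wrist",u,v,z,st)
for dz in (.02,.026,.032):
    z=v[2]+dz; p=w(317.5,335,z); print("A dz",dz,"offset",(p-v[:3])[:2],"width",np.linalg.norm(w(231,330,z)-w(404,330,z)))
print("B",w(313,122,.082),np.linalg.norm(w(275,122,.082)-w(352,122,.082)))
print("lev",w(146,175,.042)); d=w(121,96,.042)-w(147,247,.042); print(np.linalg.norm(d),np.degrees(np.arctan2(d[1],d[0])))
E
```

```text
A dz 0.02 offset [ 0.00164741 -0.00438393] width 0.06902129963947522
A dz 0.026 offset [ 0.00084237 -0.00057508] width 0.06561510593908161
A dz 0.032 offset [3.73188856e-05 3.23376264e-03] width 0.062208912238688005
B [ 0.59998819 -0.16225103  0.082     ] 0.06478593156563141
lev [ 0.44516582 -0.24370427  0.042     ]
0.15201247296360693 103.76407124380543
```

Emit:
move_arm:
  deltas:
    - {"claw": 0.4,"dp": [-9,38,0],"rotation": [0,0,0]}
    - {"claw": 0.4,"dp": [-19,76,0],"rotation": [0,0,0]}
    - {"claw": 0.4,"dp": [-19,76,-30],"rotation": [0,0,0]}
    - {"claw": 0.4,"dp": [-19,76,-60],"rotation": [0,0,0]}
    - {"claw": 0.4,"dp": [-19,76,-80],"rotation": [0,0,0]}
    - {"claw": 0.4,"dp": [-19,76,-95],"rotation": [0,0,0]}
    - {"claw": 0.4,"dp": [-19,76,-110],"rotation": [0,0,0]}
    - {"claw": 0.4,"dp": [-19,76,-125],"rotation": [0,0,0]}
    - {"claw": 0.4,"dp": [-19,76,-135],"rotation": [0,0,0]}
    - {"claw": 0.4,"dp": [-19,76,-140],"rotation": [0,0,0]}

```text
clock: 5.3
tool_pos: [0.5989, -0.1638, 0.1073]
tcp_rot: [-1.985, -2.433, 0.001]
force: [0.5, -0.3, -1.3]
opening: 0.757
gripper_force: 29.0
```

Emit:
move_arm:
  deltas:
    - {"claw": 0.4,"dp": [0,0,-4],"rotation": [0,0,0]}
    - {"claw": 0.4,"dp": [0,0,-8],"rotation": [0,0,0]}
    - {"claw": 0.4,"dp": [0,0,-12],"rotation": [0,0,0]}
    - {"claw": 0.4,"dp": [0,0,-15],"rotation": [0,0,0]}
    - {"claw": 0.4,"dp": [0,0,-17],"rotation": [0,0,0]}
    - {"claw": 0.4,"dp": [0,0,-19],"rotation": [0,0,0]}
    - {"claw": 0.4,"dp": [0,0,-21],"rotation": [0,0,0]}
    - {"claw": 0.4,"dp": [0,0,-22],"rotation": [0,0,0]}
    - {"claw": 0.4,"dp": [0,0,-22],"rotation": [0,0,0]}
    - {"claw": 0.4,"dp": [0,0,-22],"rotation": [0,0,0]}

```text
clock: 6.13
tool_pos: [0.5995, -0.1639, 0.0866]
tcp_rot: [-1.986, -2.434, -0.0]
force: [0.2, 0.9, -0.6]
opening: 0.757
gripper_force: 29.0
```

Emit:
move_arm:
  deltas:
    - {"claw": 0.4,"dp": [0,0,-2],"rotation": [0,0,0]}
    - {"claw": 0.4,"dp": [0,0,-3],"rotation": [0,0,0]}
    - {"claw": 1,"dp": [0,0,-3],"rotation": [0,0,0]}
    - {"claw": 1,"dp": [0,0,-3],"rotation": [0,0,0]}
    - {"claw": 1,"dp": [0,0,-3],"rotation": [0,0,0]}
    - {"claw": 1,"dp": [0,0,10],"rotation": [0,0,0]}
    - {"claw": 1,"dp": [0,0,45],"rotation": [0,0,0]}
    - {"claw": 1,"dp": [0,0,85],"rotation": [0,0,0]}
    - {"claw": 1,"dp": [-20,-10,125],"rotation": [0,0,0]}
    - {"claw": 1,"dp": [-55,-30,135],"rotation": [0,0,0.04]}

```text
clock: 6.97
tool_pos: [0.5506, -0.1914, 0.226]
tcp_rot: [1.929, 2.472, 0.005]
force: [-0.1, -0.3, 0.3]
opening: 0.997
gripper_force: 0.0
```

```bash
python3 - <<'E'
from h import *
st=telemetry.get_state(); np.save("w3.npy",np.r_[st['tool_pos'],st['tcp_rot']]); print(st['tool_pos'],st['opening'])
s=grab_frame("side")[220:370,270:470]; b=grab_frame("wrist")
o=np.zeros((360,800,3),np.uint8); o[:300,:400]=cv2.resize(s,(400,300),interpolation=cv2.INTER_CUBIC); o[:300,400:]=cv2.resize(b,(400,300)); cv2.imwrite("pics/n1.png",o)
E
```

```text
[ 0.55059007 -0.19139258  0.22601748] 0.9968709210597938
```

View pics/n1.png

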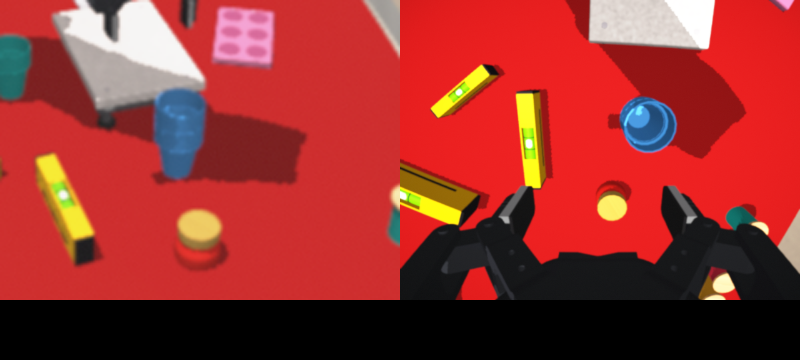

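Cup A is nested upright in cup B, with its collar on B's rim. Next is the level.

Emit:
move_arm:
  deltas:
    - {"claw": 0.7,"dp": [-33,-17,0],"rotation": [0,0,0]}
    - {"claw": 0.7,"dp": [-66,-33,0],"rotation": [0,0,0]}
    - {"claw": 0.7,"dp": [-99,-50,0],"rotation": [0,0,0]}
    - {"claw": 0.7,"dp": [-99,-50,-40],"rotation": [0,0,0]}
    - {"claw": 0.7,"dp": [-99,-50,-80],"rotation": [0,0,0]}
    - {"claw": 0.7,"dp": [-99,-50,-110],"rotation": [0,0,0]}
    - {"claw": 0.7,"dp": [-99,-50,-120],"rotation": [0,0,0]}
    - {"claw": 0.7,"dp": [-99,-50,-120],"rotation": [0,0,0]}
    - {"claw": 0.7,"dp": [-99,-50,-120],"rotation": [0,0,0]}
    - {"claw": 0.7,"dp": [-99,-50,-120],"rotation": [0,0,0]}

```text
clock: 7.9
tool_pos: [0.4488, -0.2432, 0.1025]
tcp_rot: [1.936, 2.472, 0.001]
force: [0.8, 0.0, 0.6]
opening: 0.701
gripper_force: 0.0
```

Emit:
move_arm:
  deltas:
    - {"claw": 0.7,"dp": [-3,0,-35],"rotation": [0,0,0]}
    - {"claw": 0.7,"dp": [-3,0,-65],"rotation": [0,0,0]}
    - {"claw": 0.7,"dp": [-3,0,-82],"rotation": [0,0,0]}
    - {"claw": 0.7,"dp": [-3,0,-89],"rotation": [0,0,0]}
    - {"claw": 0.7,"dp": [-3,0,-89],"rotation": [0,0,0]}
    - {"claw": 0,"dp": [-3,0,-89],"rotation": [0,0,0]}
    - {"claw": 0,"dp": [-3,0,-89],"rotation": [0,0,0]}
    - {"claw": 0,"dp": [-3,0,-89],"rotation": [0,0,0]}
    - {"claw": 0,"dp": [-3,0,-89],"rotation": [0,0,0]}
    - {"claw": 0,"dp": [-3,0,-89],"rotation": [0,0,0]}
  force: 50

```text
clock: 8.73
tool_pos: [0.4456, -0.2429, 0.0131]
tcp_rot: [1.936, 2.472, 0.002]
force: [-2.4, 0.9, 15.1]
opening: 0.27
gripper_force: 48.5
```

Emit:
move_arm:
  deltas:
    - {"claw": 0,"dp": [0,0,25],"rotation": [0,0,0]}
    - {"claw": 0,"dp": [0,0,60],"rotation": [0,0,0]}
    - {"claw": 0,"dp": [0,0,100],"rotation": [0,0,0]}
    - {"claw": 0,"dp": [8,20,135],"rotation": [0,0,0]}
    - {"claw": 0,"dp": [20,52,155],"rotation": [0,0,0]}
    - {"claw": 0,"dp": [34,90,160],"rotation": [0,0,-0.01]}
    - {"claw": 0,"dp": [48,127,160],"rotation": [0,0,-0.02]}
    - {"claw": 0,"dp": [62,164,160],"rotation": [0,0,-0.03]}
    - {"claw": 0,"dp": [76,201,160],"rotation": [0,0,-0.044]}
    - {"claw": 0,"dp": [90,238,160],"rotation": [0,0,-0.044]}

```text
clock: 9.57
tool_pos: [0.535, -0.0025, 0.1727]
tcp_rot: [1.992, 2.429, 0.002]
force: [1.4, -0.6, -3.4]
opening: 0.27
gripper_force: 51.0
```

Emit:
move_arm:
  deltas:
    - {"claw": 0,"dp": [12,32,0],"rotation": [0,0,0]}
    - {"claw": 0,"dp": [22,58,0],"rotation": [0,0,0]}
    - {"claw": 0,"dp": [22,58,-25],"rotation": [0,0,0]}
    - {"claw": 0,"dp": [22,58,-50],"rotation": [0,0,0]}
    - {"claw": 0,"dp": [22,58,-70],"rotation": [0,0,0]}
    - {"claw": 0,"dp": [22,58,-80],"rotation": [0,0,0]}
    - {"claw": 0,"dp": [22,58,-80],"rotation": [0,0,0]}
    - {"claw": 0,"dp": [22,58,-80],"rotation": [0,0,0]}
    - {"claw": 0,"dp": [22,58,-80],"rotation": [0,0,0]}
    - {"claw": 0,"dp": [22,58,-80],"rotation": [0,0,0]}

```text
clock: 10.4
tool_pos: [0.5576, 0.0534, 0.0931]
tcp_rot: [1.991, 2.429, 0.003]
force: [0.1, 0.5, -2.8]
opening: 0.275
gripper_force: 50.9
```

```bash
python3 - <<'E'
from h import *
st=telemetry.get_state(); np.save("w4.npy",np.r_[st['tool_pos'],st['tcp_rot']]); print(st['tool_pos'],st['tcp_rot'],st['force'])
cv2.imwrite("pics/w4.png",grab_frame("wrist"))
E
```

```text
[0.55755304 0.05344659 0.09307805] [1.99067276 2.42906695 0.00280995] [ 0.11264374  0.45522344 -2.81636569]
```

View pics/w4.png

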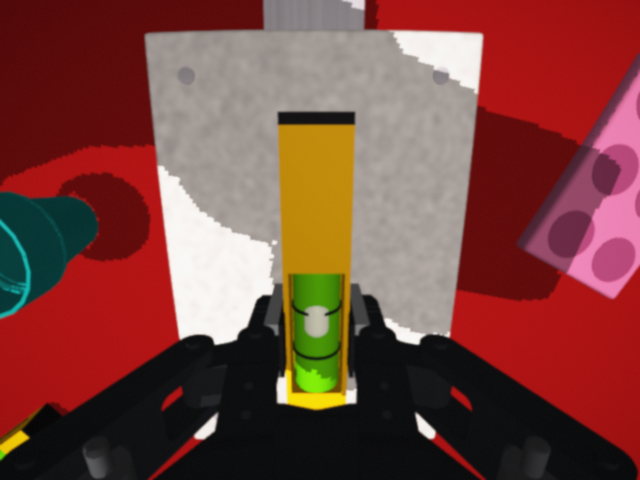

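The view shows the level centred and aligned over the shelf. Its axis is near u=316, midway between the shelf's edges, and the vial is visible at (316,330).

Emit:
move_arm:
  deltas:
    - {"claw": 0,"dp": [0,0,-6],"rotation": [0,0,0]}
    - {"claw": 0,"dp": [0,0,-10],"rotation": [0,0,0]}
    - {"claw": 0,"dp": [0,0,-13],"rotation": [0,0,0]}
    - {"claw": 0,"dp": [0,0,-15],"rotation": [0,0,0]}
    - {"claw": 0,"dp": [0,0,-17],"rotation": [0,0,0]}
    - {"claw": 0,"dp": [0,0,-18],"rotation": [0,0,0]}
    - {"claw": 0,"dp": [0,0,-19],"rotation": [0,0,0]}
    - {"claw": 0,"dp": [0,0,-19],"rotation": [0,0,0]}
    - {"claw": 0,"dp": [0,0,-19],"rotation": [0,0,0]}
    - {"claw": 0,"dp": [0,0,-19],"rotation": [0,0,0]}

```text
clock: 11.28
tool_pos: [0.5567, 0.0533, 0.0728]
tcp_rot: [-1.991, -2.43, 0.0]
force: [-1.3, 0.4, -0.2]
opening: 0.273
gripper_force: 51.3
```

Emit:
move_arm:
  deltas:
    - {"claw": 0,"dp": [0,0,-0.5],"rotation": [0,0,0]}
    - {"claw": 0,"dp": [0,0,-1],"rotation": [0,0,0]}
    - {"claw": 0,"dp": [0,0,-1.5],"rotation": [0,0,0]}
    - {"claw": 0,"dp": [0,0,-1.5],"rotation": [0,0,0]}
    - {"claw": 0,"dp": [0,0,-1.5],"rotation": [0,0,0]}
    - {"claw": 0,"dp": [0,0,-1.5],"rotation": [0,0,0]}
    - {"claw": 0,"dp": [0,0,-1.5],"rotation": [0,0,0]}
    - {"claw": 0,"dp": [0,0,-1.5],"rotation": [0,0,0]}
    - {"claw": 0,"dp": [0,0,-1.5],"rotation": [0,0,0]}
    - {"claw": 0,"dp": [0,0,-1.5],"rotation": [0,0,0]}

```text
clock: 12.12
tool_pos: [0.5569, 0.0537, 0.0719]
tcp_rot: [-1.991, -2.43, -0.001]
force: [-6.5, 2.3, 16.2]
opening: 0.27
gripper_force: 53.7
```

Emit:
move_arm:
  deltas:
    - {"claw": 0.6,"dp": [0,0,0],"rotation": [0,0,0]}
    - {"claw": 0.6,"dp": [0,0,0],"rotation": [0,0,0]}
    - {"claw": 0.6,"dp": [0,0,0],"rotation": [0,0,0]}
    - {"claw": 0.6,"dp": [0,0,5],"rotation": [0,0,0]}
    - {"claw": 0.6,"dp": [0,0,25],"rotation": [0,0,0]}
    - {"claw": 0.6,"dp": [0,0,60],"rotation": [0,0,0]}
    - {"claw": 0.75,"dp": [0,0,90],"rotation": [0,0,0]}
    - {"claw": 0.75,"dp": [0,0,100],"rotation": [0,0,0]}
    - {"claw": 0.75,"dp": [-4,20,100],"rotation": [0,0,0]}
    - {"claw": 0.75,"dp": [-9,45,100],"rotation": [0,0,0]}

```text
clock: 12.95
tool_pos: [0.5484, 0.0972, 0.1725]
tcp_rot: [1.994, 2.426, 0.003]
force: [-0.9, 1.1, -0.8]
opening: 0.749
gripper_force: 0.0
```

```bash
cat >> h.py <<'E'
def bub(tag):
    st=telemetry.get_state(); im=grab_frame("wrist"); cv2.imwrite(f"pics/{tag}.png",im); np.save(tag+".npy",np.r_[st['tool_pos'],st['tcp_rot']])
    print(st['clock'],st['tool_pos'].round(4),st['tcp_rot'].round(3),st['joints'][6].round(3),st['force'].round(1))
    hsv=cv2.cvtColor(im,cv2.COLOR_BGR2HSV)
    g=cv2.inRange(hsv,(38,90,60),(75,255,255)); nn,l,s,c=cv2.connectedComponentsWithStats(g)
    for i in range(1,nn):
        if s[i,4]>100: print("green",s[i].tolist(),c[i].round(1))
    return im,st
E
python3 - <<'E'
from h import *
im,st=bub("w5")
print(proj("wrist",[.557,.0535,.102],st))
E
```

```text
12.95 [0.5484 0.0972 0.1725] [1.994 2.426 0.003] 0.106 [-0.9  1.1 -0.8]
green [303, 276, 26, 67, 1410] [315.8 305.9]
[315.63333578 311.13484137]
```

View pics/w5.png

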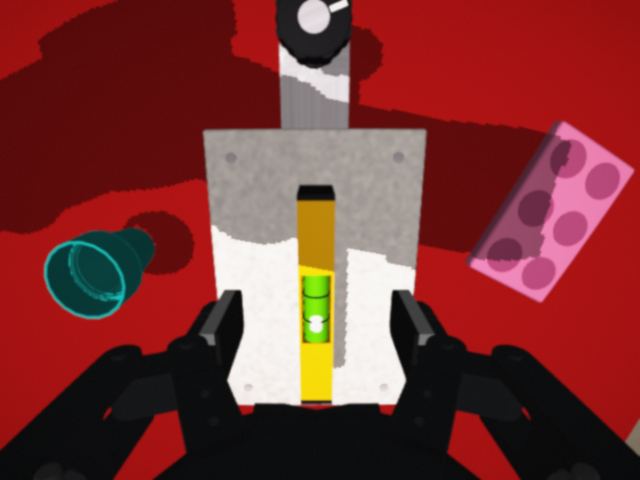

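The level stands free on the shelf. The vial runs from v=277 to 343 with its middle at about (316,310). The bubble at (316,324) is about 13 mm towards the low-knob (−y) end, so the knob needs roughly 4 rad clockwise.

```bash
python3 - <<'E'
from h import *
print("tumbler",at("scene",364,134,.158),at("side",276,163,.158))
v=np.load("w5.npy"); st=dict(tool_pos=v[:3],tcp_rot=v[3:])
print("knob",at("wrist",314,17,.116,st))
im=cv2.imread("pics/w5.png").astype(int)
print([(y,im[y,312:320].mean(0).astype(int).tolist()) for y in range(272,350,2)])
E
```

```text
tumbler [0.39967404 0.43975101 0.158     ] [0.40604532 0.41696406 0.158     ]
knob [0.52262916 0.22396834 0.116     ]
[(272, [14, 228, 248]), (274, [13, 230, 241]), (276, [13, 236, 164]), (278, [12, 238, 134]), (280, [12, 237, 133]), (282, [12, 237, 133]), (284, [12, 237, 133]), (286, [12, 237, 132]), (288, [12, 237, 132]), (290, [11, 237, 132]), (292, [11, 237, 132]), (294, [12, 236, 131]), (296, [16, 189, 96]), (298, [20, 156, 81]), (300, [12, 233, 127]), (302, [11, 236, 131]), (304, [9, 236, 131]), (306, [10, 236, 131]), (308, [10, 236, 131]), (310, [10, 236, 130]), (312, [10, 236, 130]), (314, [54, 237, 147]), (316, [218, 244, 235]), (318, [244, 246, 247]), (320, [245, 246, 247]), (322, [242, 244, 245]), (324, [245, 246, 247]), (326, [245, 246, 247]), (328, [244, 246, 247]), (330, [235, 245, 242]), (332, [128, 238, 185]), (334, [16, 235, 130]), (336, [9, 235, 128]), (338, [9, 235, 127]), (340, [9, 235, 128]), (342, [8, 218, 166]), (344, [8, 214, 241]), (346, [9, 222, 247]), (348, [9, 222, 247])]
```

Emit:
move_arm:
  deltas:
    - {"claw": 0.75,"dp": [-6,31,0],"rotation": [0,0,0.12]}
    - {"claw": 0.75,"dp": [-12,62,0],"rotation": [0,0,0.24]}
    - {"claw": 0.75,"dp": [-18,93,0],"rotation": [0,0,0.36]}
    - {"claw": 0.75,"dp": [-25,126,0],"rotation": [0,0,0.48]}
    - {"claw": 0.75,"dp": [-25,126,0],"rotation": [0,0,0.6]}
    - {"claw": 0.75,"dp": [-25,126,0],"rotation": [0,0,0.72]}
    - {"claw": 0.75,"dp": [-25,126,0],"rotation": [0,0,0.84]}
    - {"claw": 0.75,"dp": [-25,126,0],"rotation": [0,0,0.96]}
    - {"claw": 0.75,"dp": [-25,126,0],"rotation": [0,0,1.08]}
    - {"claw": 0.75,"dp": [-25,126,0],"rotation": [0,0,1.2]}
  force: 40

```text
clock: 13.83
tool_pos: [0.5226, 0.2243, 0.1711]
tcp_rot: [-0.262, -3.13, 0.0]
force: [0.4, -0.4, 0.4]
opening: 0.752
gripper_force: 0.0
```

Emit:
move_arm:
  deltas:
    - {"claw": 0.75,"dp": [0,0,0],"rotation": [0,0,0.12]}
    - {"claw": 0.75,"dp": [0,0,-10],"rotation": [0,0,0.24]}
    - {"claw": 0.75,"dp": [0,0,-20],"rotation": [0,0,0.36]}
    - {"claw": 0.75,"dp": [0,0,-35],"rotation": [0,0,0.48]}
    - {"claw": 0.75,"dp": [0,0,-50],"rotation": [0,0,0.6]}
    - {"claw": 0.75,"dp": [0,0,-65],"rotation": [0,0,0.72]}
    - {"claw": 0.75,"dp": [0,0,-80],"rotation": [0,0,0.84]}
    - {"claw": 0.75,"dp": [0,0,-85],"rotation": [0,0,0.96]}
    - {"claw": 0.75,"dp": [0,0,-85],"rotation": [0,0,1.08]}
    - {"claw": 0.75,"dp": [0,0,-85],"rotation": [0,0,1.08]}

```text
clock: 14.67
tool_pos: [0.5225, 0.224, 0.0856]
tcp_rot: [1.385, -2.819, 0.0]
force: [-1.0, -0.1, 0.1]
opening: 0.749
gripper_force: 0.0
```

```bash
python3 - <<'E'
from h import *
st=telemetry.get_state(); print(st['joints'].round(3),st['tool_pos'],st['tcp_rot'],st['force'])
E
```

```text
[-0.512  0.43  -0.008  1.967  0.005  0.746  1.962] [0.52253087 0.224028   0.08558483] [ 1.38465017e+00 -2.81873198e+00  1.71548637e-05] [-0.97201082 -0.08012028  0.1088166 ]
```

Emit:
move_arm:
  deltas:
    - {"claw": 0,"dp": [0,0,0],"rotation": [0,0,0]}
    - {"claw": 0,"dp": [0,0,0],"rotation": [0,0,0]}
    - {"claw": 0,"dp": [0,0,0],"rotation": [0,0,0]}
    - {"claw": 0,"dp": [0,0,0],"rotation": [0,0,0]}
    - {"claw": 0,"dp": [0,0,0],"rotation": [0,0,-0.12]}
    - {"claw": 0,"dp": [0,0,0],"rotation": [0,0,-0.24]}
    - {"claw": 0,"dp": [0,0,0],"rotation": [0,0,-0.36]}
    - {"claw": 0,"dp": [0,0,0],"rotation": [0,0,-0.48]}
    - {"claw": 0,"dp": [0,0,0],"rotation": [0,0,-0.6]}
    - {"claw": 0,"dp": [0,0,0],"rotation": [0,0,-0.72]}
  force: 40

```text
clock: 15.5
tool_pos: [0.522, 0.2251, 0.0867]
tcp_rot: [0.281, -3.128, -0.001]
force: [-6.4, 1.6, 7.8]
opening: 0.453
gripper_force: 39.3
```

Emit:
move_arm:
  deltas:
    - {"claw": 0,"dp": [0,0,0],"rotation": [0,0,-0.12]}
    - {"claw": 0,"dp": [0,0,0],"rotation": [0,0,-0.24]}
    - {"claw": 0,"dp": [0,0,0],"rotation": [0,0,-0.36]}
    - {"claw": 0,"dp": [0,0,0],"rotation": [0,0,-0.48]}
    - {"claw": 0,"dp": [0,0,0],"rotation": [0,0,-0.6]}
    - {"claw": 0,"dp": [0,0,0],"rotation": [0,0,-0.72]}
    - {"claw": 0,"dp": [0,0,0],"rotation": [0,0,-0.84]}
    - {"claw": 0,"dp": [0,0,0],"rotation": [0,0,-0.96]}
    - {"claw": 0,"dp": [0,0,0],"rotation": [0,0,-1.08]}
    - {"claw": 0,"dp": [0,0,0],"rotation": [0,0,-1.2]}

```text
clock: 16.33
tool_pos: [0.5222, 0.2255, 0.0868]
tcp_rot: [-1.534, -2.74, -0.001]
force: [-6.4, 2.3, 4.7]
opening: 0.456
gripper_force: 39.5
```

Emit:
move_arm:
  deltas:
    - {"claw": 0,"dp": [0,0,0],"rotation": [0,0,-0.12]}
    - {"claw": 0,"dp": [0,0,0],"rotation": [0,0,-0.24]}
    - {"claw": 0,"dp": [0,0,0],"rotation": [0,0,-0.36]}
    - {"claw": 0,"dp": [0,0,0],"rotation": [0,0,-0.48]}
    - {"claw": 0,"dp": [0,0,0],"rotation": [0,0,-0.6]}
    - {"claw": 0,"dp": [0,0,0],"rotation": [0,0,-0.72]}
    - {"claw": 0,"dp": [0,0,0],"rotation": [0,0,-0.84]}
    - {"claw": 0,"dp": [0,0,0],"rotation": [0,0,-0.96]}
    - {"claw": 0,"dp": [0,0,0],"rotation": [0,0,-1.08]}
    - {"claw": 0,"dp": [0,0,0],"rotation": [0,0,-1.2]}

```text
clock: 17.17
tool_pos: [0.5225, 0.2254, 0.0867]
tcp_rot: [-2.814, -1.395, -0.001]
force: [-4.6, 2.5, 0.6]
opening: 0.458
gripper_force: 40.7
```

```bash
python3 - <<'E'
from h import *
st=telemetry.get_state(); print(st['clock'],st['joints'].round(3),st['tool_pos'],st['tcp_rot'],st['force'],st['torque'],st['opening'])
im=grab_frame("scene"); cv2.imwrite("pics/s6.png",im)
c=[]
for s in np.arange(-.026,.0261,.0015):
    p=proj("scene",[.557-.198*s,.0535+.980*s,.102]); c.append((round(s*1000,1),cv2.getRectSubPix(im,(1,1),tuple(map(float,p)))[0,0].tolist()))
print(c)
E
```

```text
17.1667 [-1.114  0.554  0.781  2.001 -0.542  0.803 -0.667] [0.52245183 0.22538121 0.08666936] [-2.81353628e+00 -1.39549143e+00 -1.09872502e-03] [-4.62923904  2.46665461  0.6467771 ] [-0.05220882  0.27414035  0.08023304] 0.45755955825112016
[(np.float64(-26.0), [69, 235, 214]), (np.float64(-24.5), [67, 236, 186]), (np.float64(-23.0), [66, 237, 164]), (np.float64(-21.5), [66, 238, 152]), (np.float64(-20.0), [67, 238, 151]), (np.float64(-18.5), [67, 237, 150]), (np.float64(-17.0), [66, 237, 150]), (np.float64(-15.5), [66, 237, 151]), (np.float64(-14.0), [66, 235, 150]), (np.float64(-12.5), [68, 223, 142]), (np.float64(-11.0), [76, 206, 137]), (np.float64(-9.5), [120, 209, 162]), (np.float64(-8.0), [190, 225, 207]), (np.float64(-6.5), [238, 242, 240]), (np.float64(-5.0), [237, 243, 241]), (np.float64(-3.5), [239, 244, 243]), (np.float64(-2.0), [242, 245, 244]), (np.float64(-0.5), [243, 245, 245]), (np.float64(1.0), [242, 245, 244]), (np.float64(2.5), [212, 243, 229]), (np.float64(4.0), [181, 241, 215]), (np.float64(5.5), [136, 225, 184]), (np.float64(7.0), [90, 198, 144]), (np.float64(8.5), [58, 178, 114]), (np.float64(10.0), [57, 198, 122]), (np.float64(11.5), [62, 220, 136]), (np.float64(13.0), [65, 233, 146]), (np.float64(14.5), [66, 235, 149]), (np.float64(16.0), [67, 237, 152]), (np.float64(17.5), [67, 238, 151]), (np.float64(19.0), [66, 237, 150]), (np.float64(20.5), [66, 237, 151]), (np.float64(22.0), [66, 236, 160]), (np.float64(23.5), [67, 236, 177]), (np.float64(25.0), [67, 234, 203])]
```

Emit:
move_arm:
  deltas:
    - {"claw": 0,"dp": [0,0,0],"rotation": [0,0,0]}
    - {"claw": 0,"dp": [0,0,0],"rotation": [0,0,0]}
    - {"claw": 0,"dp": [0,0,0],"rotation": [0,0,0]}
    - {"claw": 0,"dp": [0,0,0],"rotation": [0,0,0]}
    - {"claw": 0,"dp": [0,0,0],"rotation": [0,0,0]}
    - {"claw": 0,"dp": [0,0,0],"rotation": [0,0,0]}
    - {"claw": 0,"dp": [0,0,0],"rotation": [0,0,0]}
    - {"claw": 0,"dp": [0,0,0],"rotation": [0,0,0]}
    - {"claw": 0,"dp": [0,0,0],"rotation": [0,0,0]}
    - {"claw": 0,"dp": [0,0,0],"rotation": [0,0,0]}

```text
clock: 18.05
tool_pos: [0.5225, 0.2253, 0.0866]
tcp_rot: [-2.808, -1.406, -0.001]
force: [-4.4, 3.5, 5.1]
opening: 0.456
gripper_force: 41.0
```

```bash
cat >> h.py <<'E'
def sb():
    im=grab_frame("scene"); s=np.arange(-.030,.0301,.0005); B=[];Rd=[];G=[]
    for x in s:
        p=proj("scene",[.557-.198*x,.0535+.980*x,.102]); b=cv2.getRectSubPix(im,(1,1),tuple(map(float,p)))[0,0].astype(int); B.append(b[0]);G.append(b[1]);Rd.append(b[2])
    B=np.array(B);Rd=np.array(Rd);G=np.array(G)
    w=s[B>150]; v=s[Rd<185+0*s]; print("bubble",w.min()*1e3,w.max()*1e3,"c",w.mean()*1e3,"vial",v.min()*1e3,v.max()*1e3)
    print("G",list(zip((s[::3]*1e3).round(1).tolist(),G[::3].tolist()))[8:34])
E
python3 -c "
from h import *
sb()"
```

```text
bubble -6.999999999999979 6.500000000000034 c -0.24999999999997247 vial -23.999999999999993 24.00000000000005
G [(-18.0, 237), (-16.5, 237), (-15.0, 237), (-13.5, 232), (-12.0, 217), (-10.5, 200), (-9.0, 210), (-7.5, 227), (-6.0, 240), (-4.5, 243), (-3.0, 245), (-1.5, 245), (0.0, 245), (1.5, 245), (3.0, 244), (4.5, 244), (6.0, 220), (7.5, 195), (9.0, 183), (10.5, 205), (12.0, 226), (13.5, 234), (15.0, 236), (16.5, 238), (18.0, 237), (19.5, 237)]
```

The bubble is centred (about −0.25 mm against a line midpoint near −0.7 mm). I'll release the knob and go back to press.

Emit:
move_arm:
  deltas:
    - {"claw": 0.8,"dp": [0,0,0],"rotation": [0,0,0]}
    - {"claw": 0.8,"dp": [0,0,0],"rotation": [0,0,0]}
    - {"claw": 0.8,"dp": [0,0,0],"rotation": [0,0,0]}
    - {"claw": 0.8,"dp": [0,0,10],"rotation": [0,0,0]}
    - {"claw": 0.8,"dp": [0,0,40],"rotation": [0,0,0]}
    - {"claw": 0.8,"dp": [0,0,75],"rotation": [0,0,0]}
    - {"claw": 0.4,"dp": [4,-20,85],"rotation": [0,0,0.12]}
    - {"claw": 0.1,"dp": [11,-55,85],"rotation": [0,0,0.24]}
    - {"claw": 0,"dp": [18,-90,85],"rotation": [0,0,0.36]}
    - {"claw": 0,"dp": [25,-125,85],"rotation": [0,0,0.48]}

```text
clock: 18.93
tool_pos: [0.548, 0.0983, 0.1723]
tcp_rot: [2.387, 2.042, 0.002]
force: [1.2, -0.3, -0.2]
opening: 0.236
gripper_force: 0.0
```

Emit:
move_arm:
  deltas:
    - {"claw": 0,"dp": [6,-33,0],"rotation": [0,0,0.12]}
    - {"claw": 0,"dp": [13,-66,0],"rotation": [0,0,0.24]}
    - {"claw": 0,"dp": [13,-66,0],"rotation": [0,0,0.34]}
    - {"claw": 0,"dp": [13,-66,-15],"rotation": [0,0,0.34]}
    - {"claw": 0,"dp": [13,-66,-30],"rotation": [0,0,0.34]}
    - {"claw": 0,"dp": [13,-66,-45],"rotation": [0,0,0.34]}
    - {"claw": 0,"dp": [13,-66,-55],"rotation": [0,0,0.34]}
    - {"claw": 0,"dp": [13,-66,-60],"rotation": [0,0,0.34]}
    - {"claw": 0,"dp": [13,-66,-60],"rotation": [0,0,0.34]}
    - {"claw": 0,"dp": [13,-66,-60],"rotation": [0,0,0.34]}

```text
clock: 19.77
tool_pos: [0.561, 0.0333, 0.1117]
tcp_rot: [2.015, 2.41, 0.0]
force: [0.0, -0.2, 0.8]
opening: 0.001
gripper_force: 0.0
```

```bash
cat >> h.py <<'E'
def wb(tag):
    im,st=bub(tag); s=np.arange(-.012,.0301,.0015); o=[]
    for x in s:
        p=proj("wrist",[.557-.198*x,.0535+.980*x,.102],st); b=cv2.getRectSubPix(im,(1,1),tuple(map(float,p)))[0,0]; o.append((round(float(x*1e3),1),b.tolist()))
    print(o)
E
python3 -c "
from h import *
sb(); wb('w7')"
```

```text
Traceback (most recent call last):
  File "h.py", line 35, in sb
    w=s[B>150]; v=s[Rd<185+0*s]; print("bubble",w.min()*1e3,w.max()*1e3,"c",w.mean()*1e3,"vial",v.min()*1e3,v.max()*1e3)
                                                ~~~~~^^
ValueError: zero-size array to reduction operation minimum which has no identity
```

Scene view is blocked by the gripper here, as expected, so I'll press gently and read the bubble from the wrist camera.

```bash
python3 -c "
from h import *
wb('w7')"
```

```text
19.8167 [0.5612 0.0334 0.1119] [2.015e+00 2.410e+00 1.000e-03] 0.357 [-0.2 -0.8  0.7]
green [296, 197, 38, 98, 2608] [314.8 238.2]
green [0, 420, 23, 23, 258] [  9.8 431.1]
[(-12.0, [8, 145, 71]), (-10.5, [13, 76, 40]), (-9.0, [10, 119, 59]), (-7.5, [54, 153, 96]), (-6.0, [181, 195, 196]), (-4.5, [247, 247, 247]), (-3.0, [248, 248, 248]), (-1.5, [248, 247, 248]), (-0.0, [241, 242, 243]), (1.5, [174, 192, 194]), (3.0, [170, 189, 190]), (4.5, [171, 190, 191]), (6.0, [106, 167, 140]), (7.5, [9, 140, 69]), (9.0, [14, 59, 32]), (10.5, [8, 146, 73]), (12.0, [7, 149, 73]), (13.5, [8, 150, 75]), (15.0, [9, 150, 75]), (16.5, [10, 150, 75]), (18.0, [9, 150, 75]), (19.5, [10, 151, 76]), (21.0, [8, 150, 75]), (22.5, [10, 150, 76]), (24.0, [9, 150, 77]), (25.5, [10, 140, 160]), (27.0, [11, 136, 187]), (28.5, [9, 136, 188]), (30.0, [10, 136, 188])]
```

Emit:
move_arm:
  deltas:
    - {"claw": 0,"dp": [0,0,-2],"rotation": [0,0,0]}
    - {"claw": 0,"dp": [0,0,-4],"rotation": [0,0,0]}
    - {"claw": 0,"dp": [0,0,-6],"rotation": [0,0,0]}
    - {"claw": 0,"dp": [0,0,-7],"rotation": [0,0,0]}
    - {"claw": 0,"dp": [0,0,-8],"rotation": [0,0,0]}
    - {"claw": 0,"dp": [0,0,-9],"rotation": [0,0,0]}
    - {"claw": 0,"dp": [0,0,-9.5],"rotation": [0,0,0]}
    - {"claw": 0,"dp": [0,0,-10],"rotation": [0,0,0]}
    - {"claw": 0,"dp": [0,0,-10],"rotation": [0,0,0]}
    - {"claw": 0,"dp": [0,0,-10],"rotation": [0,0,0]}

```text
clock: 20.7
tool_pos: [0.561, 0.0334, 0.1019]
tcp_rot: [-2.015, -2.41, -0.001]
force: [-5.8, 0.3, 17.1]
opening: -0.006
gripper_force: 8.5
```

Emit:
move_arm:
  deltas:
    - {"claw": 0,"dp": [0,0,-0.3],"rotation": [0,0,0]}
    - {"claw": 0,"dp": [0,0,-0.3],"rotation": [0,0,0]}
    - {"claw": 0,"dp": [0,0,-0.3],"rotation": [0,0,0]}
    - {"claw": 0,"dp": [0,0,-0.3],"rotation": [0,0,0]}
    - {"claw": 0,"dp": [0,0,-0.3],"rotation": [0,0,0]}
    - {"claw": 0,"dp": [0,0,-0.3],"rotation": [0,0,0]}
    - {"claw": 0,"dp": [0,0,-0.3],"rotation": [0,0,0]}
    - {"claw": 0,"dp": [0,0,-0.3],"rotation": [0,0,0]}
    - {"claw": 0,"dp": [0,0,-0.3],"rotation": [0,0,0]}
    - {"claw": 0,"dp": [0,0,-0.3],"rotation": [0,0,0]}

```text
clock: 21.53
tool_pos: [0.5611, 0.0335, 0.1019]
tcp_rot: [-2.015, -2.41, -0.002]
force: [-6.0, 0.4, 21.3]
opening: 0.004
gripper_force: 11.0
```

```bash
python3 -c "
from h import *
wb('w8')"
```

```text
21.5333 [0.5611 0.0335 0.1019] [-2.015e+00 -2.410e+00 -2.000e-03] 0.368 [-6.   0.4 21.3]
green [295, 202, 41, 37, 1392] [314.9 219.2]
green [296, 237, 40, 43, 980] [315.6 256.9]
green [298, 277, 37, 18, 228] [316.4 283.4]
green [0, 429, 15, 21, 156] [  5.9 437.6]
[(-12.0, [9, 43, 23]), (-10.5, [12, 76, 40]), (-9.0, [11, 107, 53]), (-7.5, [108, 161, 137]), (-6.0, [181, 195, 197]), (-4.5, [247, 246, 247]), (-3.0, [248, 248, 248]), (-1.5, [248, 248, 248]), (-0.0, [242, 243, 243]), (1.5, [172, 190, 192]), (3.0, [170, 188, 190]), (4.5, [163, 184, 185]), (6.0, [46, 154, 95]), (7.5, [8, 142, 70]), (9.0, [16, 53, 31]), (10.5, [9, 144, 71]), (12.0, [8, 149, 73]), (13.5, [9, 149, 74]), (15.0, [9, 148, 73]), (16.5, [9, 149, 74]), (18.0, [8, 149, 74]), (19.5, [9, 149, 74]), (21.0, [9, 149, 74]), (22.5, [9, 149, 74]), (24.0, [8, 149, 75]), (25.5, [10, 140, 163]), (27.0, [9, 136, 188]), (28.5, [11, 136, 189]), (30.0, [10, 136, 188])]
```

View pics/w8.png

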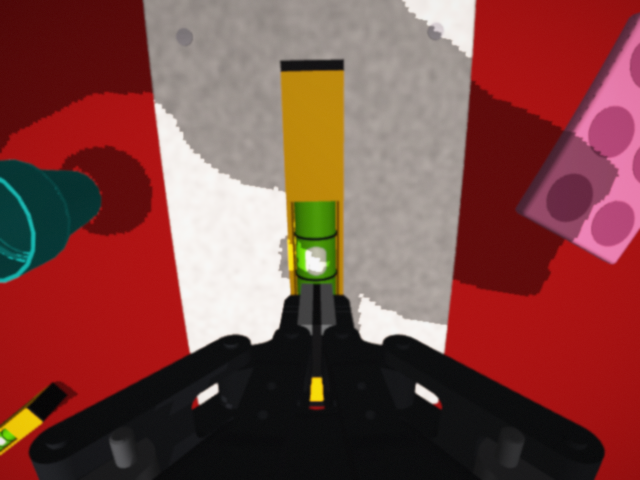

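The shut fingers are pressing on the level with about 21 N. The bubble at (316,261) sits between the lines at v≈237 and 278, centred to well within 1 mm.

```bash
python3 -c "
from h import *
print(job.close_job())"
```

```text
the job is handed in; nothing more can be done
None
```

The job is handed in at about 21.5 s: cup nested, level laid lengthways on the middle of the shelf, knob turned until the bubble sat midway between the lines, and the fingers still pressing with about 21 N; jar, tumbler and mould not touched.

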